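# Change the anvil in the rivet press

## Task

Change the rivet press over to the domed anvil: swap the two anvils, so that the brass domed one stands centred on the press's seat and the steel flat one centred on the round rest, and tighten every hold-down screw on the block clockwise to its stop, using the slotted driver and not your fingers. Only then push the press lever fully down for a trial stroke and let it spring back up. Finish with the driver standing upright on its cork mark, and leave the other parts on the bench where they are.

Things in the scene. Friction and masses are not known exactly. Their poses are not given: they have to be found in the camera images.
- lever (a joint): the press's sprung lever: 0 = raised at rest, 1.4 rad = fully down (striker nose over the anvil); it springs back up when let go and takes about 9 N on the ball
- ball (a point): centre of the 32 mm black ball on the end of the press's hand lever, a 14 mm bar 150 mm long turning about the shaft given under press; at rest it stands about 257 mm above the bench, at the end of the stroke 79 mm. Pushed down, it moves on an arc, down and towards the press's front
- press: squat hand press on a maple block 280 (x) x 380 (y) x 45 mm high; origin at the centre of the block's underside, x to the back, y left. The lever's shaft runs along y at x = 120, z = 125 mm; hand lever swings in the plane y = -120 mm, striker arm in y = 0. With the lever up the room above the seat is open; the front 200 mm of the block's top is clear but for the hold-down shoes
- seat (a point): centre of the press's anvil seat, on the block's top face (45 mm above the bench), marked by a flush pale disc with dark rim, 60 mm across; axes as the press
- domed: brass rivet anvil with a round domed top: foot 40 mm across and 6 mm high, shank 26 mm across up to 30 mm, dome to 40 mm; 160 g; origin at the centre of its underside, z up
- flat: flat-topped steel anvil, a square block 32 x 32 mm and 36 mm high, 250 g; origin at the centre of its underside, z up
- rest: the anvil rest: a flush round black rubber mark 68 mm across on the bench, origin at its centre
- stand: the driver's place: a flush square cork mark 75 x 75 mm on the bench, origin at its centre
- driver: stubby hand driver for tab-headed screws, standing on its foot, 70 mm high, 150 g; origin at the centre of its underside, z up. Grip: dark wooden square 24 x 24 mm (sides along x and y) from 22 to 70 mm up. Foot: steel disc 40 mm across from 14 to 22 mm up, below it two steel jaws 36 mm long along y with an open slot between them 9 mm wide, 14 mm deep, running along y
- hold1: steel hold-down shoe 36 (x) x 50 (y) x 8 mm, one of two to four lying flush in the pockets (38 x 52 mm, 8 mm deep, 90 mm apart) of the grey bar along the front of the block; empty pockets need nothing. Origin at the centre of its underside (45 mm above the bench), captive screw at its centre
- tab1 (a point): top centre of screw 1's tab: a flat upright steel tab 24 mm long (along this point's y), 5 mm thick (x), 12 mm high, standing on the shoe; its top is 65 mm above the bench; turns with the screw about a vertical axis
- screw1 (a joint): turn of the captive screw in hold-down shoe 1, rad, clockwise from above positive: 0 = tab along the shoe's long side (y), 1.57 = tight against its stop, tab square across the shoe; it stays where it is left
- hold2: steel hold-down shoe 36 (x) x 50 (y) x 8 mm, one of two to four lying flush in the pockets (38 x 52 mm, 8 mm deep, 90 mm apart) of the grey bar along the front of the block; empty pockets need nothing. Origin at the centre of its underside (45 mm above the bench), captive screw at its centre
- tab2 (a point): top centre of screw 2's tab: a flat upright steel tab 24 mm long (along this point's y), 5 mm thick (x), 12 mm high, standing on the shoe; its top is 65 mm above the bench; turns with the screw about a vertical axis
- screw2 (a joint): turn of the captive screw in hold-down shoe 2, rad, clockwise from above positive: 0 = tab along the shoe's long side (y), 1.57 = tight against its stop, tab square across the shoe; it stays where it is left
- hold3: steel hold-down shoe 36 (x) x 50 (y) x 8 mm, one of two to four lying flush in the pockets (38 x 52 mm, 8 mm deep, 90 mm apart) of the grey bar along the front of the block; empty pockets need nothing. Origin at the centre of its underside (45 mm above the bench), captive screw at its centre
- tab3 (a point): top centre of screw 3's tab: a flat upright steel tab 24 mm long (along this point's y), 5 mm thick (x), 12 mm high, standing on the shoe; its top is 65 mm above the bench; turns with the screw about a vertical axis
- screw3 (a joint): turn of the captive screw in hold-down shoe 3, rad, clockwise from above positive: 0 = tab along the shoe's long side (y), 1.57 = tight against its stop, tab square across the shoe; it stays where it is left
- hold4: steel hold-down shoe 36 (x) x 50 (y) x 8 mm, one of two to four lying flush in the pockets (38 x 52 mm, 8 mm deep, 90 mm apart) of the grey bar along the front of the block; empty pockets need nothing. Origin at the centre of its underside (45 mm above the bench), captive screw at its centre
- tab4 (a point): top centre of screw 4's tab: a flat upright steel tab 24 mm long (along this point's y), 5 mm thick (x), 12 mm high, standing on the shoe; its top is 65 mm above the bench; turns with the screw about a vertical axis
- screw4 (a joint): turn of the captive screw in hold-down shoe 4, rad, clockwise from above positive: 0 = tab along the shoe's long side (y), 1.57 = tight against its stop, tab square across the shoe; it stays where it is left
- rotor: bystander: nickel-plated flipper rotor, 58 mm high upright shaft with a crank arm, origin under the shaft
- target: bystander: yellow plastic drop target lying flat, 80 x 30 x 8 mm, origin under its face
- sleeve: bystander: red rubber post sleeve standing up, 26 mm across and 26 mm high, origin at the centre of its underside
Mind the look-alikes: they are no part of the job. Leave any orange or turquoise look-alike of the flat alone.

How it is judged:
By the outcome, as a careful person would: the job done as asked, in the order asked, and still so for the second after the job is handed in, with the robot touching nothing.
Of hold1, hold2, hold3, hold4 only 2 to 4 are there at a start; the rules pass over those that are not, and their reading is None.
At some moment in a run one of domed, flat, driver may be knocked a few centimetres aside while the robot is not near it.
It also fails if it takes over 210 s, if anything falls off the work surface, if the arm or the gripper's body presses on something with over 40 N, if the wrist force passes 120 N, or if a joint passes its speed limit or range.

## Robot

A 6-joint arm with a two-finger parallel gripper is mounted at the origin on the work surface. World frame = base frame: x ahead of the robot, y to its left, z up, the work surface at z = 0. Lengths are in m, angles in rad, forces in N, time in s.
With the tool pointing down it reaches from about 0.375 to 0.9 m from the base axis. Payload 3.1 kg.
Tool frame: the origin (TCP) lies at the very end of the fingers, on their centre line; the grasp point (between the pads) lies 19 mm behind it; z points along the fingers, y is the line along which they close (so a half turn about z gives the same grasp; the last joint's range is limited). The gripper opens to 85 mm and grips with 20 to 120 N. Pads are 22 mm wide; open, the fingers measure 114 mm over their backs; the gripper's body (76 mm by 85 mm) begins 54 mm behind the grasp point. The pads swing forward as they close: fully open they stand 13 mm farther back than shut.
Start: joints at [-0.178, 0.527, 1.433, -0, 1.181, -0.178], TCP at [0.625, 0, 0.231] pointing down, gripper open.
Joint ranges: [-3.08, 3.08], [-0.75, 2.2], [0.22, 2.44], [-1.43, 4.57], [0, 2.65], [-2.85, 2.85]. Speed limits (rad/s): [2.79, 2.79, 3.14, 3.14, 3.14, 3.14].

## Interface

Orientations are given as a unit quaternion [w, x, y, z].
In Python, from rig import ctrl gives the robot as it stands. The module is installed in compiled form; this text tells all that it offers.
- The arm moves only by the shell command python3 -m creep 'ROWS' [OPENING] [FORCE]. ROWS is JSON, a list of rows, each a list of 2 entries, a list of its own where there are three numbers: the shift along the world's x, y, z in mm, then the turn about the world's z in rad. In form: [[[dx, dy, dz], twist], ...]. A call has 1 to 10 rows; each row is the pose to reach, as a shift and turn from the pose commanded when the call began; what a row does not reach only later rows make up. A row lasts 1/8 s, in which the tool goes at most 62.5 mm and 10.7 degrees, less where a joint would pass 70% of its speed; a pose out of reach is approached as far as the arm can. A call with a gripper value outside its range is refused whole. OPENING is the closure, from 0 (fully open) to 1 (shut), set as the call begins (- or left out, the last holds). The fingers move at their own pace and stop on an object; FORCE is the grip in N (left out, the last holds). Time passes only in rows, so rows that repeat a pose let the fingers close. It gives the time, the measured TCP pose, the force, the opening and the grip force at its end, in the units of the state.
- ctrl.get_state(): the state, without advancing time (a new reading comes with each control period).
- ctrl.grab_frame(name): name is "scene" or "side" or "wrist"; returns a dict with "frame" (480x640x3 uint8, blue, green, red), "depth" (480x640 float32, m along the optical axis (not along the pixel's ray), 0 where there is no reading), "camera_matrix" (3x3 intrinsics, pixels), "camera_from_world" (4x4, takes a point from world to camera coordinates); the wrist camera has in their place "tool_from_camera" (4x4, takes a point from camera to tool coordinates, whose origin is the TCP and whose axes are the flange's). Camera axes: x right, y down, z forward; pixel columns grow to the right and rows downward; lengths in m; the calibration is good to about 2 mm. The wrist camera is an equidistant fisheye: a pixel r from the principal point sees the ray r / f radians off the axis. A picture is of the moment at which its call begins: read the wrist's pose just before it.
- ctrl.sign_off(): hands the job in; it is judged then, once.
The state is a dict: "time": time; "q": joint angles; "qd": joint speeds; "joint_torque": joint torques, N m; "tool_pos": TCP position; "tool_rot": TCP orientation; "wrist_force": force on the tool from outside, world axes, zero at the start; "torque": the same for the moment, N m; "opening": opening from 0.0 (shut) to 1.0 (fully open); "grasp_force": force on a finger pad.
Only numpy, scipy, OpenCV 4.12 (cv2) and the standard library are available. Lean on these libraries where they do the work, as an engineer would, in place of code of your own. Each camera call takes 0.05 s, during which the arm holds its last target. There are 200 camera calls.

## Working session

There is one attempt and no reset: what is moved stays moved. The work goes in short steps, Python scripts to look and compute and a shell command to move; the robot and the scene stay as the last step left them, time stands still between calls to the robot, and variables do not carry over. Pictures are saved under pics/ and viewed, at most 14 in all, crops included, and the job is handed in when it is done.

```bash
mkdir -p pics
cat > h.py <<'E'
import numpy as np, cv2
from rig import ctrl
def grab(n,save=None):
    s=ctrl.get_state(); f=ctrl.grab_frame(n); f['s']=s
    if save: cv2.imwrite('pics/'+save,f['frame'])
    np.savez('last_%s.npz'%n,**{k:v for k,v in f.items() if k!='s'},pos=s['tool_pos'],rot=s['tool_rot'])
    return f
def load(n): return dict(np.load('last_%s.npz'%n))
def ray(f,u,v):
    K=f['camera_matrix']; T=np.linalg.inv(f['camera_from_world'])
    d=T[:3,:3]@np.linalg.inv(K)@np.array([u,v,1.]); return T[:3,3],d
def onplane(f,u,v,z):
    o,d=ray(f,u,v); return o+d*(z-o[2])/d[2]
def dpt(f,u,v):
    o,d=ray(f,u,v); return o+d*f['depth'][int(v),int(u)]
def proj(f,p):
    c=f['camera_from_world']@np.r_[p,1]; c=f['camera_matrix']@c[:3]; return c[:2]/c[2]
E
python3 - <<'E'
from h import *
for n in('scene','side'):
    f=grab(n,n+'0.png'); T=np.linalg.inv(f['camera_from_world']); print(n,T[:3,3].round(3),T[:3,2].round(2),f['camera_matrix'][0,0])
s=ctrl.get_state(); print(s['time'],s['tool_pos'],s['tool_rot'])
E
```

```text
scene [1.036 0.604 0.945] [-0.44 -0.56 -0.7 ] 485.65950221802456
side [ 0.559 -0.652  0.884] [ 0.01  0.66 -0.75] 448.3807519735147
0.1 [6.24347260e-01 1.41284088e-04 2.30433512e-01] [-8.02479026e-04  7.07104954e-01  7.07107928e-01 -5.65127165e-04]
```

View pics/scene0.png

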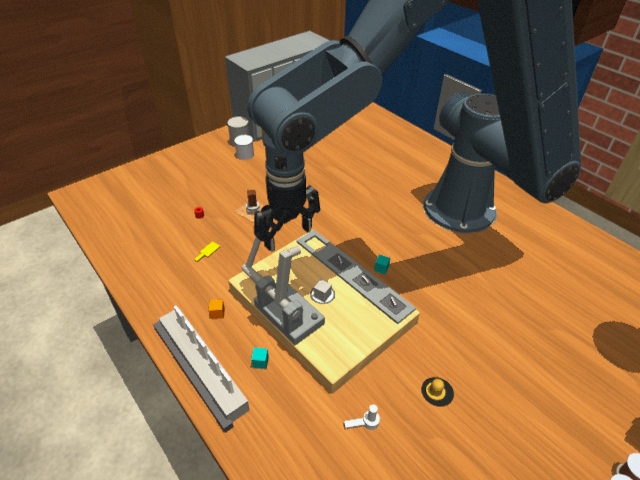

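View pics/side0.png

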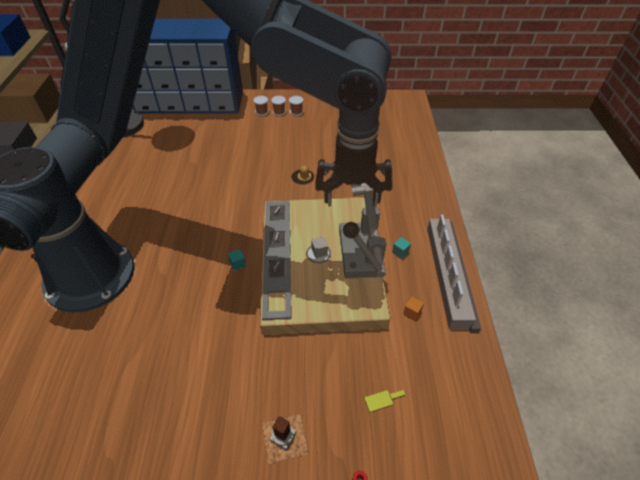

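```bash
cat >> h.py <<'E'
from scipy.spatial.transform import Rotation as R
def wcam(f):
    s=f.get('s'); p=s['tool_pos'] if s else f['pos']; q=np.array(s['tool_rot'] if s else f['rot'])
    T=np.eye(4); T[:3,:3]=R.from_quat(q[[1,2,3,0]]).as_matrix(); T[:3,3]=p
    return T@f['tool_from_camera']
def wray(f,u,v):
    K=f['camera_matrix']; T=wcam(f); x=(u-K[0,2])/K[0,0]; y=(v-K[1,2])/K[1,1]; r=np.hypot(x,y)+1e-12
    d=np.array([x/r*np.sin(r),y/r*np.sin(r),np.cos(r)]); return T[:3,3],T[:3,:3]@d
def wplane(f,u,v,z):
    o,d=wray(f,u,v); return o+d*(z-o[2])/d[2]
def wproj(f,p):
    c=np.linalg.inv(wcam(f))@np.r_[p,1]; r=np.arctan2(np.hypot(c[0],c[1]),c[2]); a=np.arctan2(c[1],c[0]); K=f['camera_matrix']
    return np.array([K[0,2]+K[0,0]*r*np.cos(a),K[1,2]+K[1,1]*r*np.sin(a)])
def ortho(f,x0,x1,y0,y1,z,sc):
    """top view of the plane z from wrist or fixed camera; sc px/m; image up=+x, left=+y"""
    P=(lambda p:wproj(f,p)) if 'tool_from_camera' in f else (lambda p:proj(f,p))
    H,W=int((x1-x0)*sc),int((y1-y0)*sc); m=np.zeros((H,W,2),np.float32)
    for i in range(H):
        for j in range(W): m[i,j]=P([x1-i/sc,y1-j/sc,z])
    return cv2.remap(f['frame'],m,None,cv2.INTER_CUBIC)
def meet(rays):
    A=np.zeros((3,3));b=np.zeros(3)
    for o,d in rays:
        d=d/np.linalg.norm(d);M=np.eye(3)-np.outer(d,d);A+=M;b+=M@o
    p=np.linalg.solve(A,b); return p
E
python3 - <<'E'
from h import *
f=grab('wrist','w0.png'); print(f['camera_matrix'],f['tool_from_camera'].round(3)); print(f['depth'].min(),f['depth'].max())
E
```

```text
[[371.64829954   0.         318.96370757]
 [  0.         371.64829954 235.88454273]
 [  0.           0.           1.        ]] [[-0.    -0.954 -0.299  0.075]
 [ 1.    -0.     0.    -0.   ]
 [-0.    -0.299  0.954 -0.144]
 [ 0.     0.     0.     1.   ]]
0.0 1.6289169
```

View pics/w0.png

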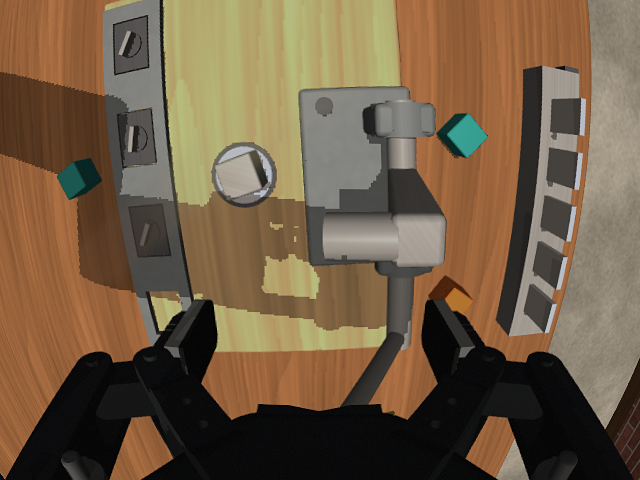

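Wrist view: three shoes at (130,43), (137,138), (150,232), the empty pocket at (165,315), and the seat ring at (245,174) carrying the pale grey block. 

Candidates for the flat anvil, in wrist pixels: grey (241,175) on the seat, turquoise (79,178) and (462,135), orange (450,297). The grey one fits because it is steel and stands on the seat. The domed anvil is the brass one in the side view at (304,175), and the driver is at (282,432).

Run:
```python
from h import *
s=load('side');c=load('scene');w=load('wrist')
for n,a,b in [('domed',(304,173),(436,388)),('driver top',(281,424),(252,196)),('flat top',(319,243),(321,287)),('ball',(351,230),None)]:
    print(n,'side',dpt(s,*a).round(3),'scene',dpt(c,*b).round(3) if b else '', meet([ray(s,*a),ray(c,*b)]).round(3) if b else '')
print('rest',onplane(s,303,176,0).round(3),onplane(c,437,391,0).round(3))
print('stand',onplane(s,285,438,0).round(3))
print('seat wrist',wplane(w,244,175,.045).round(3),'side',onplane(s,318,253,.045).round(3),'scene',onplane(c,322,293,.045).round(3))
for u,v in[(128,43),(133,139),(150,232)]: print('tab',wplane(w,u,v,.065).round(4))
print('holds side',[onplane(s,*p,.053).round(3) for p in[(278,212),(277,239),(277,268)]])
for p in [(106,10),(400,90),(190,348),(412,345)]: print('block?',wplane(w,*p,.045).round(3))
cr=cv2.resize(w['frame'][0:270,80:440],(800,600),interpolation=cv2.INTER_CUBIC); cv2.imwrite('pics/w0c.png',cr)
```

```text
domed side [0.516 0.348 0.025] scene [0.524 0.365 0.034] [0.514 0.36  0.016]
driver top side [ 0.492 -0.378  0.072] scene [ 0.492 -0.366  0.061] [ 0.49  -0.373  0.055]
flat top side [0.559 0.033 0.08 ] scene [0.563 0.037 0.08 ] [0.56  0.035 0.077]
ball side [ 0.618 -0.098  0.272] scene  
rest [0.512 0.364 0.   ] [0.508 0.362 0.   ]
stand [ 0.495 -0.38   0.   ]
seat wrist [0.556 0.03  0.045] side [0.557 0.032 0.045] scene [0.554 0.031 0.045]
tab [0.4536 0.1586 0.065 ]
tab [0.4572 0.0693 0.065 ]
tab [ 0.466  -0.0178  0.065 ]
holds side [array([0.453, 0.162, 0.053]), array([0.456, 0.07 , 0.053]), array([ 0.462, -0.02 ,  0.053])]
block? [0.415 0.204 0.045]
block? [0.695 0.107 0.045]
block? [ 0.48  -0.159  0.045]
block? [ 0.724 -0.151  0.045]
```

View pics/w0c.png

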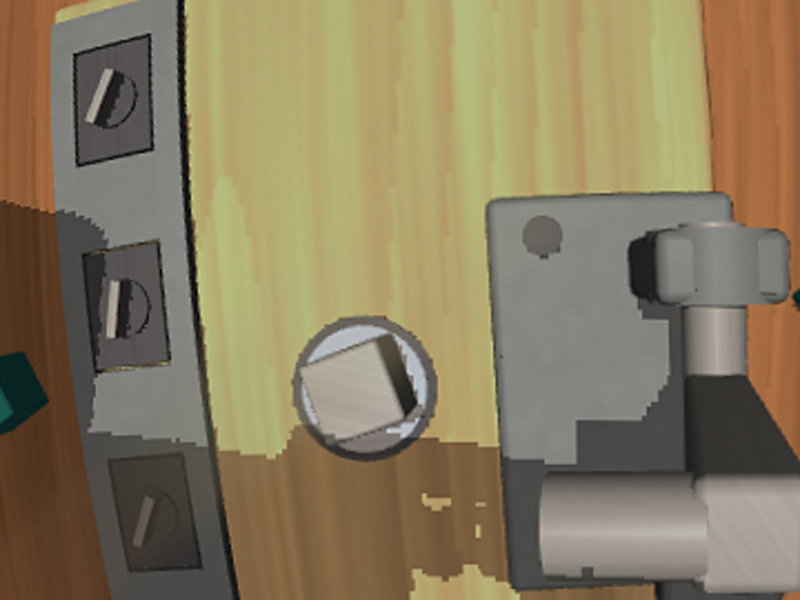

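The crop confirms the bare steel block on the seat is the flat anvil. Its top corners in the crop are about (300,372), (376,340), (408,412), (332,440).

```bash
python3 - <<'E'
from h import *
w=load('wrist'); k=360/800
g=lambda u,v,z: wplane(w,80+u*k,v*k,z)[:2]
P=np.array([g(*p,.081) for p in [(300,372),(378,338),(410,412),(332,442)]]); c=P.mean(0)
e=P[1]-P[0]; e2=P[2]-P[3]; e3=P[1]-P[2]
print('flat',c.round(4),[np.linalg.norm(x).round(4) for x in(e,e2,e3)],'yaw of x-side',[np.degrees(np.arctan2(x[1],x[0])).round(1) for x in(e,e2)],np.degrees(np.arctan2(e3[1],e3[0])).round(1))
for n,q in [(1,[(74,52),(150,34),(154,150),(78,166)]),(2,[(83,255),(159,241),(170,360),(96,371)]),(3,[(109,462),(184,452),(201,568),(128,572)])]:
    Q=np.array([g(*p,.053) for p in q]); d=Q[0]-Q[3]; d2=Q[1]-Q[2];
    print('shoe',n,Q.mean(0).round(4),np.linalg.norm(d).round(4),np.degrees(np.arctan2(-d[0],d[1])).round(1),np.degrees(np.arctan2(-d2[0],d2[1])).round(1))
for n,(a,b) in [(1,[(91,122),(107,70)]),(2,[(111,336),(120,282)]),(3,[(139,543),(152,498)])]:
    A,B=g(*a,.065),g(*b,.065); d=B-A; print('tab',n,((A+B)/2).round(4),np.linalg.norm(d).round(4),'cw from y',np.degrees(np.arctan2(d[0],d[1])).round(1))
m=cv2.fitEllipse(np.array([(293,388),(438,388),(366,316),(366,461),(315,338),(417,338),(315,438),(417,440)],np.float32)); print('seat',g(*m[0],.045))
f=grab('wrist')
E
python3 -m creep '[[[0,60,30],0],[[-30,120,60],0],[[-50,180,60],0],[[-80,240,60],0],[[-100,300,60],0],[[-100,330,40],0],[[-100,330,40],0],[[-100,330,40],0]]'
python3 - <<'E'
from h import *
f=grab('wrist','w1.png'); print(ctrl.get_state()['tool_pos'])
E
```

```text
flat [0.5599 0.0339] [np.float64(0.0318), np.float64(0.0316), np.float64(0.0293)] yaw of x-side [np.float64(21.2), np.float64(19.9)] 111.8
shoe 1 [0.4498 0.1596] 0.0524 3.8 3.6
shoe 2 [0.4545 0.0697] 0.0505 3.4 2.7
shoe 3 [ 0.4592 -0.021 ] 0.0512 2.1 1.9
tab 1 [0.4498 0.1591] 0.0224 cw from y 18.4
tab 2 [0.456  0.0693] 0.0224 cw from y 14.9
tab 3 [ 0.4606 -0.0201] 0.022 cw from y 25.2
seat [0.55684814 0.02983071]
time: 1.2
tool_pos: [0.5249, 0.3297, 0.2711]
tool_rot: [0.0, 0.707, 0.707, -0.0]
wrist_force: [-0.6, 0.4, 0.1]
opening: 0.998
grasp_force: 0.0
[0.52542759 0.32912469 0.27144522]
```

View pics/w1.png

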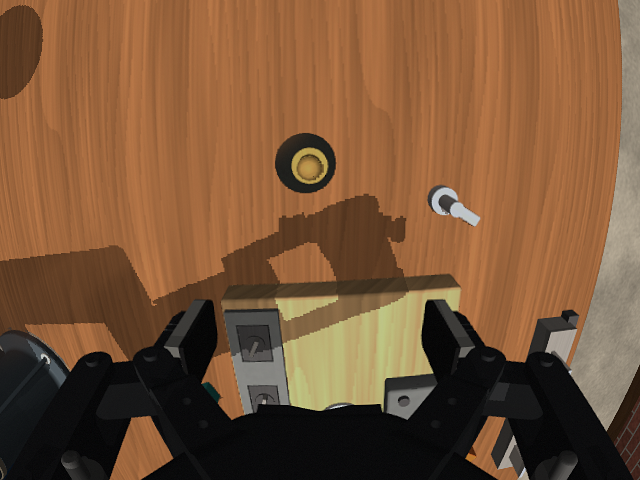

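The wrist view shows the rest at (305,163) with the brass domed anvil at (310,166), and the rotor at (443,200).

Run:
```python
from h import *
f=load('wrist'); s=load('side'); sc=load('scene')
def big(m):
    cs,_=cv2.findContours(m.astype(np.uint8),cv2.RETR_EXTERNAL,cv2.CHAIN_APPROX_NONE); return max(cs,key=cv2.contourArea)
I=f['frame'].astype(int); roi=np.zeros(I.shape[:2],bool); roi[120:205,260:350]=1
dark=(I.max(2)<45)&roi; c=big(cv2.morphologyEx(dark.astype(np.uint8),cv2.MORPH_CLOSE,np.ones((5,5)))); e=cv2.fitEllipse(cv2.convexHull(c)); print('rest px',e,wplane(f,*e[0],0).round(4))
hsv=cv2.cvtColor(f['frame'],cv2.COLOR_BGR2HSV); y=(hsv[...,0]>17)&(hsv[...,0]<32)&(hsv[...,1]>90)&roi&(hsv[...,2]>60)
c=big(y); e=cv2.fitEllipse(cv2.convexHull(c)); print('foot',e,'z6',wplane(f,*e[0],.006).round(4),'z0',wplane(f,*e[0],.0).round(4))
import itertools
for n,g,r in(('side',s,(160,185,290,320)),('scene',sc,(370,410,415,460))):
    h=cv2.cvtColor(g['frame'],cv2.COLOR_BGR2HSV); m=np.zeros(h.shape[:2],bool); m[r[0]:r[1],r[2]:r[3]]=1
    m&=(h[...,0]>15)&(h[...,0]<34)&(h[...,1]>90)&(h[...,2]>60); c=big(m); x,yy,w_,h_=cv2.boundingRect(c); print(n,x,yy,w_,h_, 'top px',(x+w_/2,yy))
cv2.imwrite('pics/w1c.png',cv2.resize(np.hstack([f['frame'][120:210,260:350],sc['frame'][350:440,390:480]]),(800,400),interpolation=cv2.INTER_CUBIC))
```

```text
rest px ((305.07012939453125, 162.74749755859375), (59.001773834228516, 59.381248474121094), 62.04280090332031) [0.5092 0.3601 0.    ]
foot ((309.2807312011719, 165.236328125), (36.86992263793945, 37.34593200683594), 92.97713470458984) z6 [0.514  0.3579 0.006 ] z0 [0.5139 0.3572 0.    ]
side 297 165 15 17 top px (304.5, 165)
scene 426 378 20 23 top px (436.0, 378)
```

View pics/w1c.png

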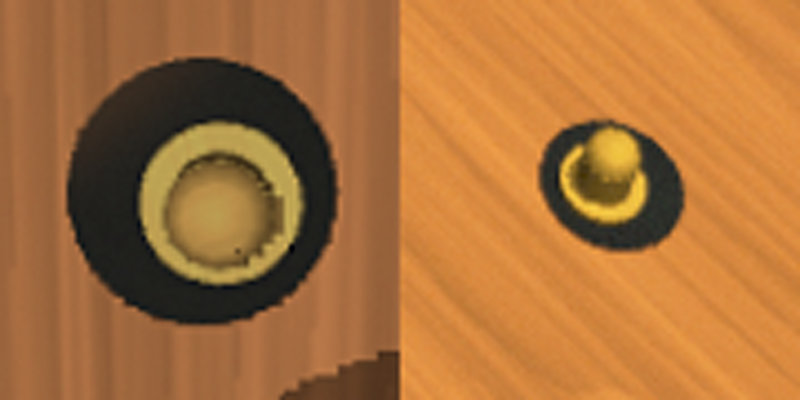

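```bash
python3 -m creep '[[[-11,28,0],0],[[-11,28,-50],0],[[-11,28,-100],0],[[-11,28,-150],0],[[-11,28,-190],0],[[-11,28,-225],0],[[-11,28,-250],0],[[-11,28,-261],0],[[-11,28,-261],0]]' 0 40
python3 -m creep '[[[0,0,0],0],[[0,0,0],0],[[0,0,0],0],[[0,0,0],0],[[0,0,0],0]]' 1 40
python3 -m creep '[[[0,0,15],0],[[0,0,40],0],[[0,40,50],0],[[0,80,50],0],[[0,120,40],0],[[0,120,20],0],[[0,120,8],0],[[0,120,2],0],[[0,120,1],0],[[0,120,1],0]]'
```

```text
time: 2.38
tool_pos: [0.5146, 0.3571, 0.0103]
tool_rot: [-0.0, 0.708, 0.707, -0.0]
wrist_force: [0.0, 0.3, 1.0]
opening: 0.999
grasp_force: 0.0
time: 3.0
tool_pos: [0.5143, 0.3583, 0.0112]
tool_rot: [0.0, 0.707, 0.707, 0.0]
wrist_force: [-1.4, 0.9, 5.6]
opening: 0.29
grasp_force: 39.3
time: 4.25
tool_pos: [0.5145, 0.4774, 0.0115]
tool_rot: [0.0, 0.707, 0.707, 0.0]
wrist_force: [0.2, -0.9, -2.1]
opening: 0.285
grasp_force: 39.6
```

```bash
python3 -m creep '[[[0,0,0],0],[[0,0,0],0],[[0,0,2],0],[[0,0,40],0],[[0,0,90],0],[[0,0,140],0],[[0,-40,180],0],[[0,-90,210],0],[[10,-140,210],0],[[10,-190,210],0]]' 0
python3 -m creep '[[[10,-50,0],0.1],[[20,-100,0],0.2],[[30,-150,0],0.3],[[36,-200,0],0.36],[[36,-240,0],0.36],[[36,-254,0],0.36],[[36,-254,0],0.36],[[36,-254,0],0.36],[[36,-254,0],0.36]]'
cat > quad.py <<'E'
from h import *
f=grab('wrist','w2.png'); print(f['s']['tool_pos'])
E
python3 quad.py
```

```text
time: 5.5
tool_pos: [0.5249, 0.2867, 0.2226]
tool_rot: [0.001, 0.707, 0.707, 0.001]
wrist_force: [0.2, -0.2, 0.2]
opening: 1.001
grasp_force: 0.0
time: 6.62
tool_pos: [0.5598, 0.0355, 0.2214]
tool_rot: [-0.0, 0.568, 0.823, 0.0]
wrist_force: [-0.3, 0.3, 0.4]
opening: 0.999
grasp_force: 0.0
[0.55982537 0.0354697  0.22135615]
```

View pics/w2.png

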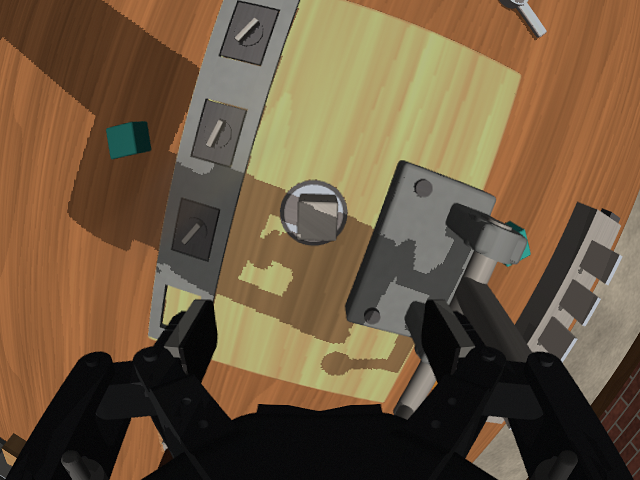

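The flat anvil's top shows at about (318,220), square to the fingers.

Run:
```python
from h import *
f=load('wrist')
g=f['frame'][170:255,270:360]; cv2.imwrite('pics/w2c.png',cv2.resize(g,(800,756),interpolation=cv2.INTER_CUBIC)[:600])
b=cv2.cvtColor(g,cv2.COLOR_BGR2GRAY)
print(wplane(f,318,221,.081),wplane(f,314,213,.045),wplane(f,319,204,.081), wplane(f,318,240,.081))
```

```text
[0.55901123 0.03364284 0.081     ] [0.55644427 0.03015882 0.045     ] [0.55487523 0.04680504 0.081     ] [0.56459473 0.01885693 0.081     ]
```

View pics/w2c.png

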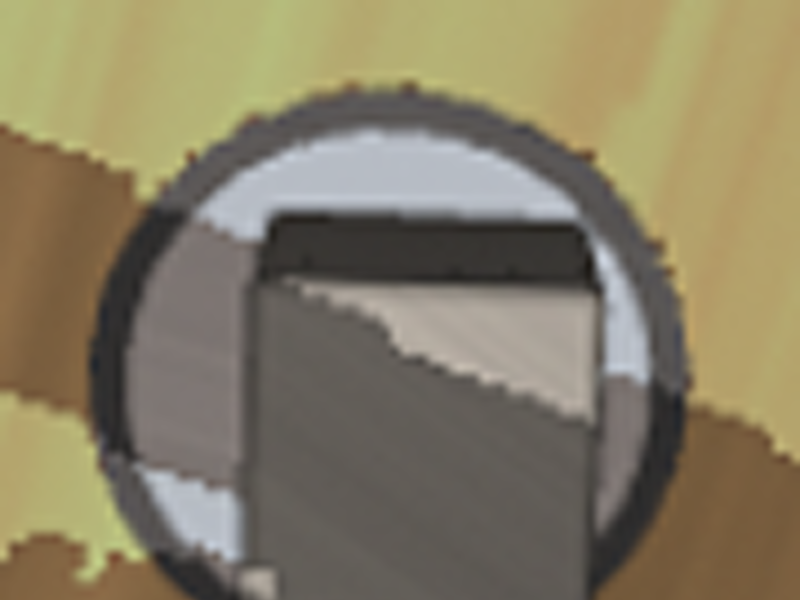

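```bash
python3 -m creep '[[[0,0,-40],0],[[0,0,-80],0],[[0,0,-115],0],[[0,0,-140],0],[[0,0,-157],0],[[0,0,-166],0],[[0,0,-166],0]]' 0 50
python3 -m creep '[[[0,0,0],0],[[0,0,0],0],[[0,0,0],0],[[0,0,0],0],[[0,0,0],0]]' 1 50
python3 -m creep '[[[0,0,20],0],[[0,0,50],0],[[0,40,70],-0.1],[[-10,90,70],-0.2],[[-20,140,70],-0.3],[[-30,190,70],-0.36],[[-40,240,70],-0.36],[[-51,290,60],-0.36],[[-51,326,40],-0.36],[[-51,326,10],-0.36]]'
python3 -m creep '[[[0,0,-25],0],[[0,0,-45],0],[[0,0,-52],0],[[0,0,-54],0],[[0,0,-54],0],[[0,0,-54],0]]'
```

```text
time: 7.55
tool_pos: [0.5603, 0.0343, 0.0557]
tool_rot: [0.0, 0.569, 0.822, 0.0]
wrist_force: [-0.5, -0.7, 0.5]
opening: 1.002
grasp_force: 0.0
time: 8.18
tool_pos: [0.5607, 0.034, 0.0571]
tool_rot: [0.001, 0.569, 0.822, 0.001]
wrist_force: [-1.1, 2.0, 12.9]
opening: 0.368
grasp_force: 50.9
time: 9.43
tool_pos: [0.5085, 0.363, 0.0645]
tool_rot: [0.0, 0.706, 0.708, 0.001]
wrist_force: [0.2, -0.5, -3.3]
opening: 0.361
grasp_force: 50.6
time: 10.18
tool_pos: [0.5086, 0.3596, 0.0122]
tool_rot: [-0.0, 0.707, 0.707, -0.0]
wrist_force: [-2.6, -2.0, 4.4]
opening: 0.365
grasp_force: 51.4
```

```bash
python3 -m creep '[[[0,0,0],0],[[0,0,0],0],[[0,0,2],0],[[0,0,40],0],[[0,0,90],0],[[0,0,140],0],[[0,0,180],0],[[5,40,210],0],[[5,50,210],0],[[5,50,210],0]]' 0
cat > dm.py <<'E'
from h import *
def big(m):
    cs,_=cv2.findContours(m.astype(np.uint8),cv2.RETR_EXTERNAL,cv2.CHAIN_APPROX_NONE); return max(cs,key=cv2.contourArea)
f=grab('wrist','w3.png'); hsv=cv2.cvtColor(f['frame'],cv2.COLOR_BGR2HSV)
y=(hsv[...,0]>17)&(hsv[...,0]<32)&(hsv[...,1]>90)&(hsv[...,2]>60)
y[300:]=0
c=big(y); e=cv2.fitEllipse(cv2.convexHull(c)); print('foot',e,'z6',wplane(f,*e[0],.006).round(4),f['s']['tool_pos'])
E
python3 dm.py
```

```text
time: 11.42
tool_pos: [0.513, 0.41, 0.2202]
tool_rot: [-0.0, 0.707, 0.708, -0.001]
wrist_force: [-0.9, -0.3, -0.7]
opening: 0.997
grasp_force: 0.0
foot ((338.5655212402344, 153.18638610839844), (41.088314056396484, 41.75118637084961), 102.9334945678711) z6 [0.5312 0.4558 0.006 ] [0.51300205 0.40999226 0.22020653]
```

View pics/w3.png

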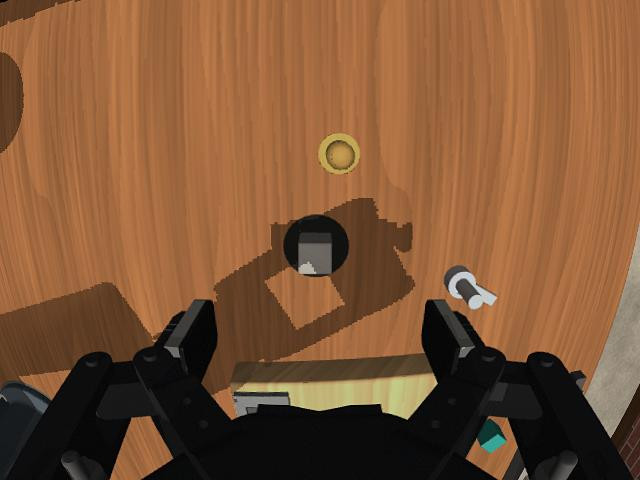

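The domed anvil has been knocked to (0.531,0.456), seen at (338,153). The flat anvil stands on the rest at (316,250).

```bash
python3 -m creep '[[[17,46,-30],0],[[17,46,-70],0],[[17,46,-110],0],[[17,46,-150],0],[[17,46,-180],0],[[17,46,-200],0],[[17,46,-209],0],[[17,46,-209],0]]' 0 40
python3 -m creep '[[[0,0,0],0],[[0,0,0],0],[[0,0,0],0],[[0,0,0],0],[[0,0,0],0]]' 1 40
python3 -m creep '[[[0,0,20],0],[[0,0,60],0],[[0,0,110],0],[[0,-40,130],0],[[5,-90,130],0],[[10,-140,130],0],[[15,-190,130],0],[[20,-240,130],0],[[25,-290,130],0],[[25,-340,130],0]]'
python3 -m creep '[[[1,-40,0],0],[[1,-70,-20],0],[[1,-86,-50],0],[[1,-86,-70],0],[[1,-86,-80],0],[[1,-86,-84],0],[[1,-86,-84],0],[[1,-86,-84],0]]'
```

```text
time: 12.48
tool_pos: [0.5309, 0.4557, 0.0119]
tool_rot: [-0.0, 0.707, 0.707, -0.0]
wrist_force: [-0.8, -0.5, -0.1]
opening: 0.999
grasp_force: 0.0
time: 13.1
tool_pos: [0.5316, 0.4564, 0.0133]
tool_rot: [0.0, 0.707, 0.707, 0.001]
wrist_force: [-0.4, -0.7, 5.8]
opening: 0.285
grasp_force: 39.7
time: 14.35
tool_pos: [0.5562, 0.1144, 0.143]
tool_rot: [0.0, 0.707, 0.707, 0.0]
wrist_force: [0.6, 0.0, -1.6]
opening: 0.281
grasp_force: 39.6
time: 15.35
tool_pos: [0.5576, 0.0303, 0.059]
tool_rot: [0.001, 0.707, 0.707, 0.0]
wrist_force: [0.2, 0.4, -1.7]
opening: 0.286
grasp_force: 39.5
```

```bash
python3 -m creep '[[[0,0,-1],0],[[0,0,-1.5],0],[[0,0,-1.5],0]]'
python3 -m creep '[[[0,0,0],0],[[0,0,0],0],[[0,0,1],0],[[0,0,30],0],[[-10,0,80],0],[[-20,0,130],0],[[-30,-20,160],0],[[-40,-40,160],0],[[-40,-40,160],0]]' 0
python3 - <<'E'
from h import *
from dm import *
E
```

```text
time: 15.72
tool_pos: [0.5575, 0.0302, 0.0582]
tool_rot: [0.001, 0.707, 0.707, 0.001]
wrist_force: [-1.4, -0.1, 5.0]
opening: 0.283
grasp_force: 40.4
time: 16.85
tool_pos: [0.5165, -0.0108, 0.2173]
tool_rot: [0.0, 0.708, 0.706, 0.0]
wrist_force: [0.0, 0.6, 0.3]
opening: 1.0
grasp_force: 0.0
foot ((369.4476623535156, 106.38894653320312), (143.3201141357422, 402.0801086425781), 172.7848663330078) z6 [0.5642 0.0808 0.006 ] [ 0.51649365 -0.01077605  0.21728473]
```

Run:
```python
from h import *
f=load('wrist'); print(f['pos']); s=grab('side'); c=grab('scene')
cv2.imwrite('pics/m.png',np.vstack([cv2.resize(f['frame'],(400,300)),cv2.resize(s['frame'][380:480,230:330],(300,300))[:,:].repeat(1,1) if 0 else np.hstack([cv2.resize(s['frame'][390:470,240:320],(200,300)),cv2.resize(c['frame'][360:440,390:480],(200,300))])]).repeat(1,0))
```

```text
[ 0.51649365 -0.01077605  0.21728473]
```

View pics/w3.png

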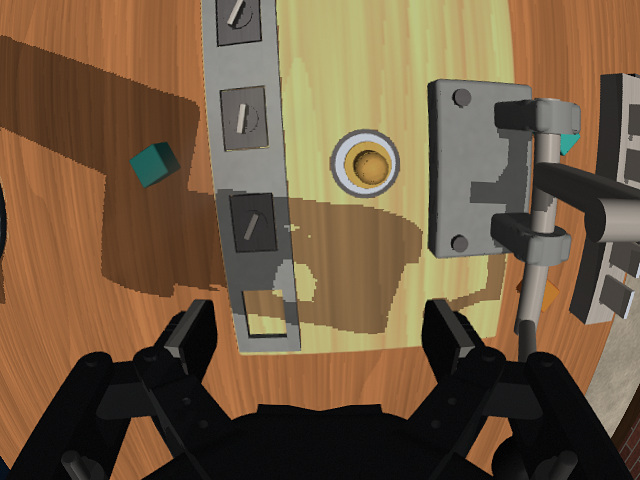

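The domed anvil sits inside the seat ring at (368,164).

```bash
python3 - <<'E'
from h import *
f=load('wrist'); print('foot',wplane(f,368.5,164,.051),'ring',wplane(f,365.5,163,.045))
E
python3 -m creep '[[[-30,-20,20],0],[[-37,-60,40],0],[[-37,-110,40],0],[[-37,-160,40],0],[[-37,-210,40],0],[[-37,-260,40],0],[[-37,-310,40],0],[[-37,-360,40],0],[[-37,-390,40],0],[[-37,-390,40],0]]'
python3 - <<'E'
from h import *
f=grab('wrist','w4.png'); print(f['s']['tool_pos'])
E
```

```text
foot [0.55803058 0.03020446 0.051     ] ring [0.55622894 0.03037319 0.045     ]
time: 18.25
tool_pos: [0.4803, -0.4017, 0.2556]
tool_rot: [-0.0, 0.708, 0.706, 0.0]
wrist_force: [-0.6, 1.1, -0.4]
opening: 1.0
grasp_force: 0.0
[ 0.48025503 -0.40173444  0.25556633]
```

View pics/w4.png

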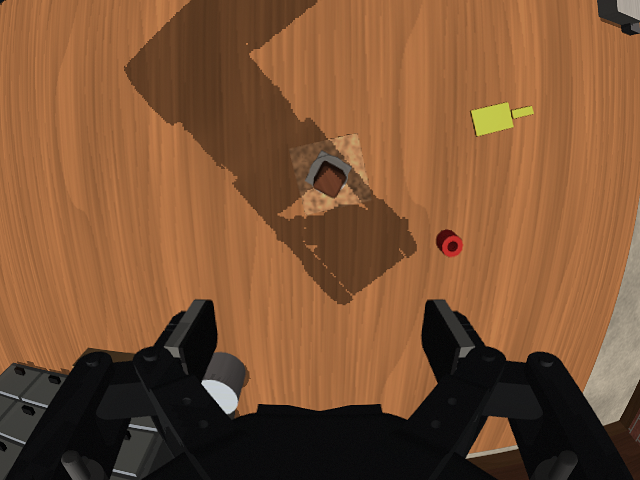

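Run:
```python
from h import *
f=load('wrist'); s=load('side')
a=cv2.resize(f['frame'][128:218,282:372],(500,500),interpolation=cv2.INTER_CUBIC)
b=cv2.resize(s['frame'][410:460,255:310],(300,273),interpolation=cv2.INTER_CUBIC)
cc=load('scene'); c=cv2.resize(cc['frame'][180:221,230:275],(300,227),interpolation=cv2.INTER_CUBIC)
cv2.imwrite('pics/d.png',np.hstack([a,np.vstack([b,c])]))
```

```text
(no output)
```

View pics/d.png

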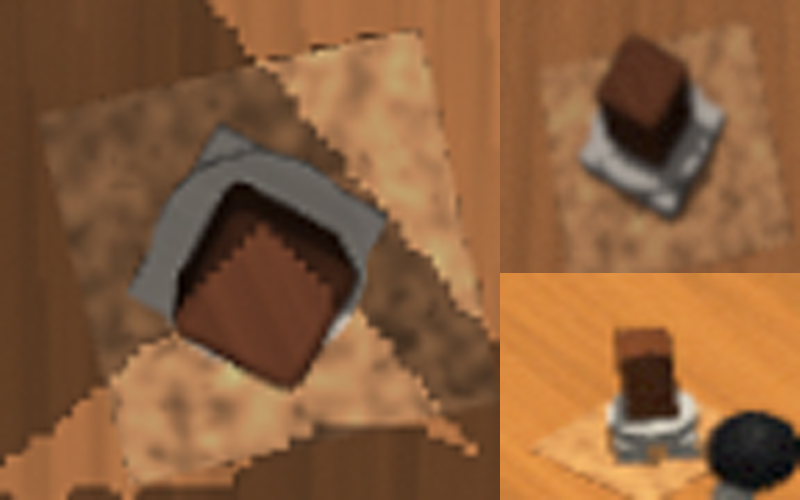

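The crop shows the grip top with corners (175,325), (292,388) and (358,285). The jaw corners are at (222,125), (385,215) and (130,295). In the scene view the slot gap at (655,452) is in the face turned to that camera, so the slot runs along about +61° in world.

Run:
```python
from h import *
f=load('wrist'); g=lambda u,v,z: wplane(f,282+u*.18,128+v*.18,z)[:2]
an=lambda d: np.degrees(np.arctan2(d[1],d[0])).round(1)
a,b,c=g(222,125,.014),g(385,215,.014),g(130,295,.014); print('jaw',an(b-a),an(a-c),np.linalg.norm(b-a),np.linalg.norm(a-c),'centre',(b+c)/2)
l,m,r=g(175,325,.07),g(292,388,.07),g(358,285,.07); print('grip',an(m-l),an(r-m),np.linalg.norm(m-l),np.linalg.norm(r-m),'centre',(l+r)/2)
q=[g(*p,0) for p in[(40,115),(412,33),(500,402),(130,480)]]; print('stand',np.mean(q,0),an(q[1]-q[0]),an(q[2]-q[3]),[np.linalg.norm(q[i]-q[i-1]).round(4) for i in range(4)])
s=load('side'); print('two-view grip top',meet([ray(s,255+648/1,410) if 0 else ray(s,255+(645-500)*55/300,410+72*50/273),wray(f,282+268*.18,128+305*.18)]))
```

```text
jaw -28.9 61.6 0.0348473303718588 0.03648113018905315 centre [ 0.48981255 -0.37954533]
grip -28.8 58.2 0.02163381591956015 0.019989014041303352 centre [ 0.48992535 -0.38006657]
stand [ 0.49290164 -0.38230301] 12.5 12.3 [np.float64(0.0746), np.float64(0.0732), np.float64(0.0751), np.float64(0.0753)]
two-view grip top [ 0.49153689 -0.37876039  0.07611512]
```

```bash
python3 -m creep '[[[10,20,-20],-0.15],[[10,20,-40],-0.32],[[10,20,-80],-0.5],[[10,20,-120],-0.5],[[10,20,-160],-0.5],[[10,20,-190],-0.5],[[10,20,-210],-0.5],[[10,20,-221],-0.5],[[10,20,-221],-0.5]]' 0 60
python3 -m creep '[[[0,0,0],0],[[0,0,0],0],[[0,0,0],0],[[0,0,0],0],[[0,0,0],0]]' 1 60
python3 -m creep '[[[0,0,10],0],[[0,0,40],0],[[0,0,80],0],[[-10,0,110],0],[[-20,50,120],0],[[-25,100,120],0],[[-30,150,120],0],[[-30,200,120],0],[[-30,250,120],0],[[-30,300,120],0]]' - 110
```

```text
time: 19.42
tool_pos: [0.4901, -0.3795, 0.0356]
tool_rot: [-0.0, 0.86, 0.51, -0.0]
wrist_force: [0.1, -0.2, 0.9]
opening: 1.0
grasp_force: 0.0
time: 20.05
tool_pos: [0.49, -0.3801, 0.0362]
tool_rot: [0.0, 0.86, 0.51, -0.0]
wrist_force: [-0.9, -0.4, 2.7]
opening: 0.272
grasp_force: 62.6
time: 21.3
tool_pos: [0.4599, -0.0784, 0.1562]
tool_rot: [0.0, 0.86, 0.51, 0.0]
wrist_force: [1.3, 1.0, -0.7]
opening: 0.263
grasp_force: 108.0
```

Run:
```python
from h import *
w=load('wrist')
def F(pos,rot): return dict(camera_matrix=w['camera_matrix'],tool_from_camera=w['tool_from_camera'],pos=np.array(pos),rot=np.array(rot)/np.linalg.norm(rot))
f3=F([.51649,-.01078,.21728],[0,.708,.706,0]); f2=F([.55983,.03547,.22136],[0,.5685,.8227,0])
im3=cv2.imread('pics/w3.png'); im2=cv2.imread('pics/w2.png')
def seg(f,im,c,r=26):
    # dark shoe outline -> minAreaRect of dark area; bright tab top by threshold
    u,v=c; 
    return im[v-r:v+r,u-r:u+r]
rows=[]
for n,f,q in[('w3 s3',f3,[(229,197),(272,193),(277,247),(236,252)]),('w3 s2',f3,[(220,90),(265,86),(269,146),(224,152)]),('w2 s3',f2,[(182,198),(219,207),(213,262),(171,253)]),('w2 s2',f2,[(205,98),(246,108),(236,167),(191,155)]),('w2 s1',f2,[(234,0),(280,11),(266,67),(219,55)])]:
    print(n,np.mean([wplane(f,*p,.053)[:2] for p in q],0).round(4))
a=[im3[80:160,210:290],im3[185:265,215:295],im2[0:80,210:290],im2[90:170,180:260],im2[190:270,155:235]]
a=[cv2.resize(x,(266,266),interpolation=cv2.INTER_CUBIC) for x in a]+[np.zeros((266,266,3),np.uint8)]
cv2.imwrite('pics/tabs.png',np.vstack([np.hstack(a[:3]),np.hstack(a[3:])]))
```

```text
w3 s3 [ 0.4592 -0.0201]
w3 s2 [0.4547 0.0697]
w2 s3 [ 0.461  -0.0208]
w2 s2 [0.4557 0.0706]
w2 s1 [0.4508 0.1596]
```

View pics/tabs.png

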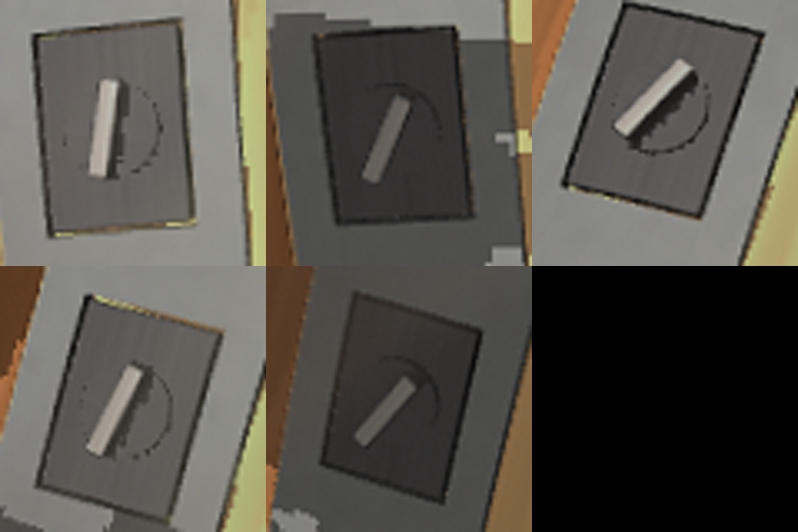

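The tab crops show clear tab tops. Shoe 2's ends are at (95,177) and (111,80), shoe 3's at (370,180) and (403,97), and shoe 1's at (621,133) and (687,64).

Run:
```python
from h import *
w=load('wrist')
def F(pos,rot): return dict(camera_matrix=w['camera_matrix'],tool_from_camera=w['tool_from_camera'],pos=np.array(pos),rot=np.array(rot)/np.linalg.norm(rot))
f3=F([.51649,-.01078,.21728],[0,.708,.706,0]); f2=F([.55983,.03547,.22136],[0,.5685,.8227,0])
k=80/266
for n,f,o,a,b in[('3:2',f3,(210,80),(95,177),(111,80)),('3:3',f3,(215,185),(104,180),(137,97)),('2:1',f2,(210,0),(89,133),(155,64)),('2:2',f2,(180,90),(96,186),(134,102)),('2:3',f2,(155,190),(96,176),(144,114))]:
    A,B=[wplane(f,o[0]+p[0]*k,o[1]+p[1]*k,.065)[:2] for p in(a,b)]; d=B-A
    print(n,((A+B)/2).round(4),np.linalg.norm(d).round(4),'cw',np.arctan2(d[0],d[1]).round(3))
```

```text
3:2 [0.4546 0.0693] 0.0238 cw 0.188
3:3 [ 0.4595 -0.0203] 0.0238 cw 0.42
2:1 [0.4509 0.1593] 0.0233 cw 0.398
2:2 [0.4554 0.0697] 0.023 cw 0.115
2:3 [ 0.4604 -0.0202] 0.0231 cw 0.376
```

```bash
python3 -m creep '[[[0,30,0],0.05],[[0,60,0],0.09],[[0,60,-20],0.09],[[0,60,-40],0.09],[[0,60,-50],0.09],[[0,60,-56],0.09],[[0,60,-58],0.09],[[0,60,-58],0.09]]'
python3 -m creep '[[[0,0,-2],0],[[0,0,-4],0],[[0,0,-6],0],[[0,0,-7],0],[[0,0,-7],0]]'
```

```text
time: 22.3
tool_pos: [0.4602, -0.0201, 0.0981]
tool_rot: [0.0, 0.836, 0.548, 0.0]
wrist_force: [0.6, -0.2, -1.1]
opening: 0.267
grasp_force: 108.0
time: 22.92
tool_pos: [0.4599, -0.02, 0.0907]
tool_rot: [-0.0, 0.836, 0.548, -0.0]
wrist_force: [-0.2, 0.2, -1.4]
opening: 0.265
grasp_force: 108.0
```

```bash
python3 -m creep '[[[0,0,0],-0.15],[[0,0,0],-0.3],[[0,0,0],-0.45],[[0,0,0],-0.6],[[0,0,0],-0.75],[[0,0,0],-0.9],[[0,0,0],-1.05],[[0,0,0],-1.15],[[0,0,0],-1.15]]'
python3 -c "
from rig import ctrl;print(ctrl.get_state()['torque'])"
python3 -m creep '[[[0,0,0],-0.06],[[0,0,0],-0.12],[[0,0,0],-0.17],[[0,0,0],-0.17]]'
python3 -c "
from rig import ctrl;print(ctrl.get_state()['torque'])"
```

```text
time: 24.05
tool_pos: [0.4588, -0.0193, 0.0907]
tool_rot: [-0.001, 1.0, 0.006, -0.001]
wrist_force: [-1.7, 2.1, -0.9]
opening: 0.266
grasp_force: 108.2
[0.4299397  0.27636204 0.00443136]
time: 24.55
tool_pos: [0.4589, -0.0192, 0.0907]
tool_rot: [-0.001, 0.997, -0.079, -0.001]
wrist_force: [-0.9, 4.1, 0.1]
opening: 0.261
grasp_force: 108.1
[0.77242688 0.38624229 0.0788217 ]
```

```bash
python3 -m creep '[[[0,0,0],-0.05],[[0,0,0],-0.08],[[0,0,0],-0.08]]'
python3 -c "
from rig import ctrl;s=ctrl.get_state();print(s['torque'],s['q'][5])"
python3 -m creep '[[[0,0,0],-0.05],[[0,0,0],-0.08],[[0,0,0],-0.08]]'
python3 -c "
from rig import ctrl;s=ctrl.get_state();print(s['torque'],s['q'][5])"
```

```text
time: 24.92
tool_pos: [0.4588, -0.0193, 0.0906]
tool_rot: [-0.0, 0.993, -0.118, -0.001]
wrist_force: [-2.1, 5.1, -0.2]
opening: 0.265
grasp_force: 108.2
[0.91663764 0.42757521 0.31935864] 1.521162877911056
time: 25.3
tool_pos: [0.4587, -0.0192, 0.0906]
tool_rot: [0.0, 0.988, -0.156, -0.001]
wrist_force: [-1.9, 5.6, -0.3]
opening: 0.267
grasp_force: 108.3
[1.10690405 0.36562016 1.0115998 ] 1.5990366304321528
```

```bash
python3 -m creep '[[[0,0,0],0.1],[[0,0,0],0.17],[[0,0,0],0.17],[[0,0,8],0.17],[[0,0,18],0.17],[[0,0,30],0.17],[[0,20,35],0.3],[[0,40,35],0.45]]'
python3 -c "
from rig import ctrl;s=ctrl.get_state();print(s['torque'])"
python3 -m creep '[[[-3,30,0],0.18],[[-5,50,0],0.36],[[-5,50,0],0.54],[[-5,50,0],0.72],[[-5,50,0],0.9],[[-5,50,0],1.08],[[-5,50,0],1.25],[[-5,50,-10],1.25],[[-5,50,-20],1.25],[[-5,50,-26],1.25]]'
python3 -m creep '[[[0,0,-1],0],[[0,0,-3],0],[[0,0,-5],0],[[0,0,-7],0],[[0,0,-9],0],[[0,0,-9],0]]'
```

```text
time: 26.3
tool_pos: [0.461, 0.0199, 0.1273]
tool_rot: [0.001, 0.998, 0.067, 0.002]
wrist_force: [0.2, 0.2, -0.9]
opening: 0.265
grasp_force: 108.1
[ 0.00898182 -0.01417895  0.0308153 ]
time: 27.55
tool_pos: [0.4546, 0.07, 0.099]
tool_rot: [-0.0, 0.771, 0.636, -0.0]
wrist_force: [-0.5, 1.0, -1.7]
opening: 0.263
grasp_force: 108.1
time: 28.3
tool_pos: [0.4549, 0.07, 0.0907]
tool_rot: [-0.0, 0.771, 0.637, -0.0]
wrist_force: [-1.5, -0.1, -1.8]
opening: 0.264
grasp_force: 108.1
```

Inserted on screw 2. Now turning it.

```bash
python3 -m creep '[[[0,0,0],-0.17],[[0,0,0],-0.34],[[0,0,0],-0.51],[[0,0,0],-0.68],[[0,0,0],-0.85],[[0,0,0],-1.02],[[0,0,0],-1.19],[[0,0,0],-1.36],[[0,0,0],-1.52],[[0,0,0],-1.52]]'
python3 -c "
from rig import ctrl;s=ctrl.get_state();print(s['torque'])"
python3 -m creep '[[[0,0,0],-0.08],[[0,0,0],-0.14],[[0,0,0],-0.14]]'
python3 -c "
from rig import ctrl;s=ctrl.get_state();print(s['torque'])"
python3 -m creep '[[[0,0,0],-0.04],[[0,0,0],-0.06],[[0,0,0],-0.06]]'
python3 -c "
from rig import ctrl;s=ctrl.get_state();print(s['torque'])"
```

```text
time: 29.55
tool_pos: [0.4539, 0.0706, 0.0907]
tool_rot: [-0.0, 0.998, -0.069, -0.001]
wrist_force: [-0.7, 3.1, -1.2]
opening: 0.266
grasp_force: 108.2
[0.56451683 0.33703798 0.02633588]
time: 29.92
tool_pos: [0.4539, 0.0706, 0.0907]
tool_rot: [-0.0, 0.991, -0.137, -0.001]
wrist_force: [-2.4, 4.2, -1.0]
opening: 0.266
grasp_force: 108.3
[0.97640809 0.37840747 0.64686486]
time: 30.3
tool_pos: [0.4542, 0.0705, 0.0907]
tool_rot: [0.0, 0.986, -0.165, -0.001]
wrist_force: [-0.7, 4.8, -1.3]
opening: 0.267
grasp_force: 108.3
[1.03066724 0.30146609 0.97577784]
```

```bash
python3 -m creep '[[[0,0,0],0.1],[[0,0,0],0.17],[[0,0,0],0.17],[[0,0,8],0.17],[[0,0,18],0.17],[[0,0,30],0.17],[[0,20,35],0.3],[[-2,40,35],0.45],[[-4,60,35],0.6]]'
python3 -m creep '[[[-1,29,0],0.17],[[-1,29,0],0.34],[[-1,29,0],0.51],[[-1,29,0],0.68],[[-1,29,0],0.85],[[-1,29,0],0.95],[[-1,29,-10],0.95],[[-1,29,-20],0.95],[[-1,29,-26],0.95],[[-1,29,-26],0.95]]'
python3 -m creep '[[[0,0,-1],0],[[0,0,-3],0],[[0,0,-5],0],[[0,0,-7],0],[[0,0,-9],0],[[0,0,-9],0]]'
```

```text
time: 31.42
tool_pos: [0.4515, 0.1304, 0.127]
tool_rot: [0.0, 0.991, 0.132, 0.001]
wrist_force: [-1.0, -0.4, -0.8]
opening: 0.264
grasp_force: 108.2
time: 32.67
tool_pos: [0.4495, 0.1589, 0.0991]
tool_rot: [-0.0, 0.822, 0.569, -0.001]
wrist_force: [0.1, 0.1, -0.8]
opening: 0.268
grasp_force: 108.2
time: 33.42
tool_pos: [0.4499, 0.159, 0.0906]
tool_rot: [-0.0, 0.822, 0.569, -0.0]
wrist_force: [-1.2, 0.2, -2.1]
opening: 0.266
grasp_force: 108.2
```

```bash
python3 -m creep '[[[0,0,0],-0.17],[[0,0,0],-0.34],[[0,0,0],-0.51],[[0,0,0],-0.68],[[0,0,0],-0.85],[[0,0,0],-1.02],[[0,0,0],-1.19],[[0,0,0],-1.36],[[0,0,0],-1.45],[[0,0,0],-1.45]]'
python3 -c "
from rig import ctrl;s=ctrl.get_state();print(s['torque'])"
python3 -m creep '[[[0,0,0],-0.06],[[0,0,0],-0.1],[[0,0,0],-0.1]]'
python3 -c "
from rig import ctrl;s=ctrl.get_state();print(s['torque'])"
```

```text
time: 34.67
tool_pos: [0.4482, 0.1604, 0.0907]
tool_rot: [-0.001, 0.993, -0.119, -0.002]
wrist_force: [-2.8, 6.5, 0.5]
opening: 0.264
grasp_force: 108.4
[1.36068765 0.52058161 0.35447914]
time: 35.05
tool_pos: [0.4481, 0.1606, 0.0907]
tool_rot: [-0.0, 0.986, -0.167, -0.002]
wrist_force: [-2.3, 8.3, -0.1]
opening: 0.26
grasp_force: 108.6
[1.71405285 0.52476119 1.18351599]
```

```bash
python3 -m creep '[[[0,0,0],0.1],[[0,0,0],0.17],[[0,0,0],0.17],[[0,0,8],0.17],[[0,0,18],0.17],[[0,0,30],0.17],[[0,-20,60],0.3],[[0,-60,65],0.45],[[0,-110,65],0.6],[[0,-160,65],0.75]]'
python3 -m creep '[[[0,-50,0],0.15],[[0,-100,0],0.3],[[0,-150,0],0.45],[[5,-200,0],0.6],[[15,-250,0],0.66],[[25,-300,0],0.66],[[43,-350,0],0.66],[[43,-381,0],0.66],[[43,-381,-30],0.66],[[43,-381,-60],0.66]]'
python3 -m creep '[[[0,0,-30],0],[[0,0,-45],0],[[0,0,-55],0],[[0,0,-59],0],[[0,0,-60],0],[[0,0,-60],0]]'
```

```text
time: 36.3
tool_pos: [0.4503, -0.0028, 0.157]
tool_rot: [0.001, 0.978, 0.207, 0.001]
wrist_force: [0.9, -0.8, -1.4]
opening: 0.267
grasp_force: 108.4
time: 37.55
tool_pos: [0.4927, -0.3835, 0.0964]
tool_rot: [0.001, 0.86, 0.51, -0.0]
wrist_force: [-0.3, 0.3, -1.7]
opening: 0.269
grasp_force: 108.6
time: 38.3
tool_pos: [0.4934, -0.3824, 0.0366]
tool_rot: [0.001, 0.86, 0.51, 0.0]
wrist_force: [-0.2, 0.2, -1.8]
opening: 0.26
grasp_force: 108.7
```

```bash
python3 -m creep '[[[0,0,-1],0],[[0,0,-1.5],0],[[0,0,-1.5],0]]'
python3 -m creep '[[[0,0,0],0],[[0,0,0],0],[[0,0,0],0],[[0,0,2],0],[[0,0,30],0],[[0,0,80],0],[[0,0,130],0],[[0,0,180],0.1],[[0,0,210],0.2],[[0,0,210],0.2]]' 0
python3 -c "
from h import *
f=grab('wrist','w5d.png')"
python3 -m creep '[[[-10,50,0],0.1],[[-15,100,0],0.2],[[-15,150,0],0.3],[[-15,200,0],0.3],[[-15,250,0],0.3],[[-15,300,0],0.3],[[-15,350,0],0.3],[[0,400,0],0.3],[[0,400,0],0.3],[[0,400,0],0.3]]'
python3 - <<'E'
from h import *
f=grab('wrist','w5.png'); s=grab('side'); c=grab('scene')
d=cv2.imread('pics/w5d.png')
t=np.hstack([cv2.resize(s['frame'][400:470,250:320],(200,200)),cv2.resize(c['frame'][350:430,395:475],(200,200)),cv2.resize(s['frame'][200:300,300:400],(200,200)),cv2.resize(c['frame'][170:290,220:340],(200,200))])
b=f['frame'][0:400,100:600]; b=cv2.resize(b,(500,400)); b=np.hstack([b,cv2.resize(d[60:360,170:470],(300,400))])
cv2.imwrite('pics/chk.png',np.vstack([t,b])); print(f['s']['tool_pos'],f['s']['tool_rot'])
E
```

```text
time: 38.67
tool_pos: [0.4934, -0.3824, 0.0363]
tool_rot: [0.001, 0.86, 0.51, 0.0]
wrist_force: [-1.9, 0.7, 8.0]
opening: 0.265
grasp_force: 110.1
time: 39.92
tool_pos: [0.4942, -0.3832, 0.2474]
tool_rot: [0.003, 0.805, 0.593, 0.0]
wrist_force: [-0.5, -0.6, -1.6]
opening: 1.0
grasp_force: 0.0
time: 41.22
tool_pos: [0.492, 0.018, 0.2429]
tool_rot: [-0.001, 0.707, 0.707, -0.001]
wrist_force: [-0.2, 0.3, 0.8]
opening: 1.001
grasp_force: 0.0
[0.49199518 0.01799705 0.24290528] [-0.00117076  0.70702627  0.70718539 -0.00114174]
```

View pics/chk.png

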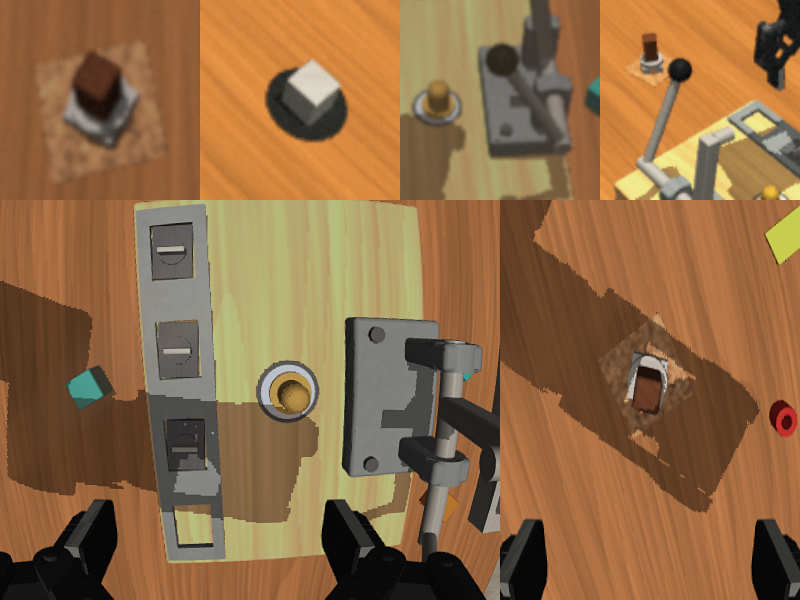

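The combined view shows all three tabs square across, the domed anvil centred on the seat ring, the flat anvil on the rest and the driver on the cork. The ball is at side (351,230) and scene (268,212).

Run:
```python
from h import *
s=load('side');c=load('scene')
def ball(f,u,v,r=14):
    g=f['frame'][v-r:v+r,u-r:u+r].max(2)<50; n,l,st,ce=cv2.connectedComponentsWithStats(g.astype(np.uint8),connectivity=4); i=1+np.argmax(st[1:,4]); x,y,w,h,_=st[i]; print(x,y,w,h); return u-r+x+w/2-.5,v-r+y+h/2-.5
a=ball(s,351,230);b=ball(c,268,212); print(a,b)
B=meet([ray(s,*a),ray(c,*b)]); print('ball',B)
psi=np.radians(3.0); ex=np.array([np.cos(psi),np.sin(psi)])
L=np.hypot(.132,.071); 
a0=np.arcsin(min(1,.132/.15))
for th in np.arange(0,1.41,.2):
    dx=-.15*(np.cos(a0-th)-np.cos(a0)); z=.125+.15*np.sin(a0-th); d=ex*dx
    print(round(th,2),(d*1000).round(1),round(z,3))
```

```text
7 7 14 15
8 7 13 15
(np.float64(350.5), np.float64(230.0)) (np.float64(268.0), np.float64(212.0))
ball [ 0.61717779 -0.08391152  0.2564793 ]
0.0 [-0. -0.] 0.257
0.2 [-24.8  -1.3] 0.24
0.4 [-45.7  -2.4] 0.219
0.6 [-62.   -3.2] 0.194
0.8 [-73.   -3.8] 0.166
1.0 [-78.2  -4.1] 0.136
1.2 [-77.5  -4.1] 0.106
1.4 [-70.8  -3.7] 0.077
```

```bash
python3 -m creep '[[[0,0,50],0],[[0,0,86],0],[[40,-30,86],0],[[80,-70,86],0],[[122,-102,86],0],[[122,-102,70],0],[[122,-102,50],0],[[122,-102,38],0],[[122,-102,38],0]]' 1 60
python3 -m creep '[[[0,0,-4],0],[[0,0,-8],0],[[-2,0,-10],0],[[-6,0,-13],0],[[-6,0,-13],0]]'
```

```text
time: 42.5
tool_pos: [0.6136, -0.0838, 0.2811]
tool_rot: [-0.001, 0.707, 0.707, -0.001]
wrist_force: [0.3, -1.0, 0.7]
opening: -0.001
grasp_force: 0.0
time: 43.12
tool_pos: [0.6093, -0.0842, 0.2708]
tool_rot: [0.001, 0.707, 0.707, 0.0]
wrist_force: [0.1, 0.1, 5.2]
opening: 0.003
grasp_force: 2.8
```

```bash
python3 -m creep '[[[-10,-1,-7],0],[[-18,-1,-14],0],[[-28,-2,-24],0],[[-38,-2,-35],0],[[-46,-3,-47],0],[[-54,-3,-60],0],[[-60,-3,-74],0],[[-65,-4,-88],0],[[-68,-4,-102],0],[[-70,-4,-117],0]]'
python3 -m creep '[[[-1,0,-10],0],[[-1,0,-20],0],[[0,0,-30],0],[[1,0,-38],0],[[3,0,-45],0],[[4,0,-50],0],[[4,0,-50],0]]'
```

```text
time: 44.38
tool_pos: [0.5236, -0.0885, 0.1505]
tool_rot: [-0.012, 0.705, 0.709, -0.012]
wrist_force: [-26.3, -12.0, 12.6]
opening: 0.001
grasp_force: 12.7
time: 45.25
tool_pos: [0.5273, -0.0853, 0.099]
tool_rot: [-0.015, 0.706, 0.708, -0.01]
wrist_force: [-22.9, -4.9, 5.4]
opening: 0.001
grasp_force: 8.8
```

```bash
cat > lev.py <<'E'
from h import *
for n in('side','scene'):
    f=grab(n); K=f['camera_matrix']; T=np.linalg.inv(f['camera_from_world']); V,U=np.mgrid[0:480,0:640]
    z=f['depth']; P=np.stack([(U-K[0,2])/K[0,0]*z,(V-K[1,2])/K[1,1]*z,z],-1)@T[:3,:3].T+T[:3,3]
    dark=(f['frame'].max(2)<60)&(z>0)
    # points near lever plane close to shaft circle
    a0=1.076; S=np.array([.617+.071*np.cos(.0524),-.084+.071*np.sin(.0524)])
    out=[]
    for th in np.arange(0,1.45,.1):
        b=np.r_[S-np.array([np.cos(.0524),np.sin(.0524)])*.15*np.cos(a0-th),.125+.15*np.sin(a0-th)]
        m=np.abs(np.linalg.norm(P-b,axis=-1)-.016)<.004
        out.append((round(th,1),int((m&dark).sum()),int((m&~dark).sum())))
    print(n,out)
s=ctrl.get_state(); print(s['tool_pos'],s['wrist_force'])
E
python3 lev.py
```

```text
side [(np.float64(0.0), 0, 0), (np.float64(0.1), 0, 0), (np.float64(0.2), 0, 0), (np.float64(0.3), 7, 4), (np.float64(0.4), 37, 3), (np.float64(0.5), 79, 5), (np.float64(0.6), 60, 0), (np.float64(0.7), 62, 2), (np.float64(0.8), 104, 3), (np.float64(0.9), 76, 13), (np.float64(1.0), 65, 23), (np.float64(1.1), 46, 28), (np.float64(1.2), 67, 34), (np.float64(1.3), 110, 39), (np.float64(1.4), 5, 10)]
scene [(np.float64(0.0), 0, 0), (np.float64(0.1), 0, 0), (np.float64(0.2), 0, 0), (np.float64(0.3), 43, 11), (np.float64(0.4), 55, 10), (np.float64(0.5), 82, 19), (np.float64(0.6), 69, 17), (np.float64(0.7), 36, 2), (np.float64(0.8), 43, 5), (np.float64(0.9), 47, 2), (np.float64(1.0), 56, 15), (np.float64(1.1), 23, 19), (np.float64(1.2), 55, 19), (np.float64(1.3), 56, 30), (np.float64(1.4), 29, 13)]
[ 0.52727321 -0.08533961  0.0991558 ] [-23.2414417   -5.00219915   4.63478734]
```

```bash
cat > prof.py <<'E'
from h import *
psi=.0524; ex=np.array([np.cos(psi),np.sin(psi)]); ey=np.array([-ex[1],ex[0]]); O=np.array([.617,-.084])-ex*.049+ey*.12
def prof(new=True):
    for n in('side','scene'):
        f=grab(n) if new else load(n); K=f['camera_matrix']; T=np.linalg.inv(f['camera_from_world']); V,U=np.mgrid[0:480,0:640]
        z=f['depth']; P=np.stack([(U-K[0,2])/K[0,0]*z,(V-K[1,2])/K[1,1]*z,z],-1)@T[:3,:3].T+T[:3,3]
        x=(P[...,:2]-O)@ex; y=(P[...,:2]-O)@ey; ok=(z>0)&(f['frame'].max(2)>0)
        for nm,y0,w in(('striker',0,.012),('bar',-.12,.009)):
            r=[]
            for a in np.arange(-.06,.15,.015):
                m=ok&(abs(x-a)<.0075)&(abs(y-y0)<w)&(P[...,2]>.02)&(P[...,2]<.3)
                r.append((int(a*1000),int(P[m][:,2].max()*1000) if m.sum() else None,int(P[m][:,2].min()*1000) if m.sum() else None,int(f['frame'][m].mean()) if m.sum() else 0))
            print(n,nm,r)
if __name__=='__main__': print(O); prof()
E
python3 prof.py
```

```text
[0.56178213 0.03326887]
side striker [(-60, None, None, 0), (-45, None, None, 0), (-30, None, None, 0), (-15, None, None, 0), (0, None, None, 0), (15, 142, 122, 115), (30, 143, 45, 118), (45, 143, 41, 109), (60, 141, 71, 103), (75, 140, 70, 103), (90, 139, 70, 107), (104, 139, 71, 105), (120, 138, 131, 137), (135, 131, 126, 95)]
side bar [(-60, 297, 40, 49), (-45, 193, 42, 61), (-30, 193, 41, 55), (-15, 201, 42, 56), (0, 295, 42, 67), (15, 201, 39, 70), (30, 191, 41, 89), (45, 117, 40, 109), (60, 119, 42, 128), (75, 123, 41, 126), (90, 126, 41, 124), (104, 133, 42, 128), (120, 137, 41, 122), (135, 132, 41, 106)]
scene striker [(-60, 47, 39, 186), (-45, 46, 39, 202), (-30, 47, 39, 196), (-15, 142, 45, 131), (0, 144, 48, 118), (15, 143, 40, 148), (30, 143, 40, 165), (45, 141, 69, 160), (60, 140, 70, 148), (75, 139, 76, 168), (90, 138, 117, 162), (104, 138, 72, 171), (120, 136, 70, 153), (135, 131, 20, 98)]
scene bar [(-60, 154, 39, 124), (-45, 166, 39, 118), (-30, 165, 40, 59), (-15, 270, 40, 70), (0, 299, 40, 60), (15, 199, 39, 85), (30, 187, 40, 111), (45, 112, 39, 144), (60, 118, 101, 157), (75, 121, 109, 164), (90, 128, 110, 164), (104, 131, 41, 169), (120, 135, 38, 161), (135, 130, 22, 122)]
```

```bash
python3 -m creep '[[[-35,0,2],0],[[-65,0,4],0],[[-65,0,4],0],[[-65,0,60],0],[[-65,0,115],0],[[-65,0,170],0],[[-65,0,215],0],[[-65,0,215],0],[[-65,0,215],0]]'
python3 - <<'E'
from h import *
s=grab('side');c=grab('scene')
def ball(f,u,v,r=14):
    g=f['frame'][v-r:v+r,u-r:u+r].max(2)<50; n,l,st,ce=cv2.connectedComponentsWithStats(g.astype(np.uint8),connectivity=4); i=1+np.argmax(st[1:,4]); x,y,w,h,_=st[i]; print(x,y,w,h); return u-r+x+w/2-.5,v-r+y+h/2-.5
a=ball(s,351,230);b=ball(c,268,212); print('ball',meet([ray(s,*a),ray(c,*b)]))
from prof import O,ex,ey
f=s
for n,f in(('side',s),('scene',c)):
    h=cv2.cvtColor(f['frame'],cv2.COLOR_BGR2HSV); p=proj(f,[.5566,.0302,.07]).astype(int); y=(h[...,0]>15)&(h[...,0]<30)&(h[...,1]>120)
    print(n,p,h[p[1]-6:p[1]+6:3,p[0]].tolist())
E
```

```text
time: 46.58
tool_pos: [0.4779, -0.0878, 0.3168]
tool_rot: [-0.0, 0.707, 0.707, -0.0]
wrist_force: [-0.4, 0.2, 0.4]
opening: 0.0
grasp_force: 0.0
7 8 14 13
8 7 13 15
ball [ 0.61717779 -0.08391152  0.2564793 ]
side [317 246] [[21, 113, 156], [18, 150, 168], [18, 151, 149], [18, 139, 92]]
scene [321 286] [[27, 120, 234], [21, 185, 233], [21, 184, 232], [20, 189, 158]]
```

```bash
python3 -m creep '[[[40,4,0],0],[[90,4,0],0],[[130,4,0],0],[[151,4,0],0],[[151,4,-20],0],[[151,4,-34],0],[[151,4,-42],0],[[151,4,-44],0]]'
python3 -m creep '[[[-7,0,-4],0],[[-13,0,-8],0],[[-25,-1,-17],0],[[-37,-2,-27],0],[[-48,-2,-38],0],[[-48,-2,-38],0]]'
```

```text
time: 47.68
tool_pos: [0.6287, -0.0839, 0.273]
tool_rot: [-0.0, 0.707, 0.707, -0.0]
wrist_force: [-0.1, -0.2, 0.5]
opening: -0.001
grasp_force: 0.1
time: 48.42
tool_pos: [0.5773, -0.0867, 0.2362]
tool_rot: [-0.001, 0.707, 0.707, -0.003]
wrist_force: [-6.6, -2.0, 11.7]
opening: -0.0
grasp_force: 5.7
```

```bash
python3 -m creep '[[[-12,0,-12],0],[[-20,-1,-25],0],[[-27,-1,-39],0],[[-33,-2,-53],0],[[-38,-2,-68],0],[[-41,-2,-83],0],[[-41,-2,-83],0]]'
python3 -m creep '[[[-1,0,-15],0],[[-1,0,-30],0],[[0,0,-45],0],[[3,0,-56],0],[[3,0,-56],0]]'
```

```text
time: 49.3
tool_pos: [0.5363, -0.0882, 0.152]
tool_rot: [-0.003, 0.707, 0.707, -0.003]
wrist_force: [-5.7, -2.5, 8.4]
opening: -0.0
grasp_force: 4.1
time: 49.92
tool_pos: [0.5395, -0.0879, 0.0961]
tool_rot: [-0.003, 0.707, 0.707, -0.002]
wrist_force: [-6.2, -1.6, 8.7]
opening: 0.001
grasp_force: 4.1
```

```bash
python3 -m creep '[[[1,0,-2],0],[[1,0,-3],0],[[1,0,-3],0]]'
python3 -m creep '[[[1,0,-1],0],[[1,0,-2],0],[[1,0,-2],0],[[1,0,-2],0]]'
```

```text
time: 50.3
tool_pos: [0.5404, -0.0877, 0.0942]
tool_rot: [-0.003, 0.707, 0.707, -0.002]
wrist_force: [-6.6, -1.4, 10.3]
opening: 0.002
grasp_force: 5.1
time: 50.8
tool_pos: [0.5407, -0.0876, 0.0934]
tool_rot: [-0.003, 0.707, 0.708, -0.003]
wrist_force: [-9.3, -1.1, 19.6]
opening: -0.001
grasp_force: 9.7
```

```bash
python3 prof.py | grep -v side.bar
```

```text
[0.56178213 0.03326887]
side striker [(-60, None, None, 0), (-45, None, None, 0), (-30, None, None, 0), (-15, None, None, 0), (0, None, None, 0), (15, 135, 134, 104), (30, 137, 42, 115), (45, 136, 41, 113), (60, 137, 71, 102), (75, 137, 70, 103), (90, 136, 72, 107), (104, 137, 70, 110), (120, 137, 74, 136), (135, 132, 127, 96)]
scene striker [(-60, 46, 40, 179), (-45, 47, 37, 196), (-30, 48, 40, 193), (-15, 134, 43, 140), (0, 135, 47, 113), (15, 136, 41, 146), (30, 135, 39, 164), (45, 136, 70, 155), (60, 136, 71, 150), (75, 136, 73, 163), (90, 136, 78, 161), (104, 137, 71, 170), (120, 136, 71, 152), (135, 133, 20, 100)]
scene bar [(-60, 184, 39, 95), (-45, 137, 40, 107), (-30, 161, 40, 99), (-15, 199, 38, 52), (0, 299, 40, 73), (15, 299, 39, 58), (30, 190, 40, 87), (45, 109, 39, 129), (60, 115, 96, 154), (75, 118, 105, 159), (90, 124, 109, 162), (104, 129, 41, 171), (120, 136, 39, 163), (135, 130, 21, 122)]
```

```bash
python3 -m creep '[[[0,0,-1],0],[[0,0,-1],0],[[0,0,-1],0]]'
python3 -m creep '[[[-5,0,12],0],[[-35,0,20],0],[[-70,0,25],0],[[-70,0,25],0],[[-70,0,80],0],[[-70,0,135],0],[[-70,0,180],0],[[-70,30,220],0],[[-70,60,220],0],[[-70,60,220],0]]'
python3 - <<'E'
from h import *
s=grab('side');c=grab('scene');w=grab('wrist','end.png')
def ball(f,u,v,r=14):
    g=f['frame'][v-r:v+r,u-r:u+r].max(2)<50; n,l,st,ce=cv2.connectedComponentsWithStats(g.astype(np.uint8),connectivity=4); i=1+np.argmax(st[1:,4]); x,y,w,h,_=st[i]; return u-r+x+w/2-.5,v-r+y+h/2-.5
print('ball',meet([ray(s,*ball(s,351,230)),ray(c,*ball(c,268,212))]))
def cc(f,box,fn):
    u0,u1,v0,v1=box; h=cv2.cvtColor(f['frame'],cv2.COLOR_BGR2HSV)[v0:v1,u0:u1]; m=fn(h).astype(np.uint8); n,l,st,ce=cv2.connectedComponentsWithStats(m); i=1+np.argmax(st[1:,4]); return ce[i]+[u0,v0],st[i]
# depth-based: centroid of points in height bands near each place
for n,f in(('side',s),('scene',c)):
    K=f['camera_matrix']; T=np.linalg.inv(f['camera_from_world']); V,U=np.mgrid[0:480,0:640]; z=f['depth']
    P=np.stack([(U-K[0,2])/K[0,0]*z,(V-K[1,2])/K[1,1]*z,z],-1)@T[:3,:3].T+T[:3,3]
    for nm,p,lo,hi in(('flat',(.509,.360),.033,.04),('domed',(.557,.030),.078,.09),('driver',(.493,-.382),.066,.075)):
        m=(z>0)&(np.hypot(P[...,0]-p[0],P[...,1]-p[1])<.035)&(P[...,2]>lo)&(P[...,2]<hi); q=P[m]; print(n,nm,m.sum(),q.mean(0).round(4) if len(q) else '')
s=ctrl.get_state(); print(s['time'],s['tool_pos'],s['wrist_force'])
E
```

```text
time: 51.28
tool_pos: [0.5408, -0.0877, 0.093]
tool_rot: [-0.003, 0.707, 0.708, -0.002]
wrist_force: [-10.7, -1.3, 24.3]
opening: -0.004
grasp_force: 11.8
time: 52.52
tool_pos: [0.475, -0.0266, 0.3108]
tool_rot: [0.0, 0.706, 0.708, 0.0]
wrist_force: [0.2, -0.8, -0.0]
opening: 0.001
grasp_force: 0.0
ball [ 0.61692503 -0.08451633  0.25726818]
side flat 81 [0.5102 0.3584 0.0359]
side domed 68 [0.5591 0.0272 0.0824]
side driver 186 [ 0.4957 -0.3816  0.0696]
scene flat 192 [0.5093 0.362  0.0353]
scene domed 64 [0.5583 0.0344 0.0814]
scene driver 42 [ 0.4952 -0.3776  0.0685]
52.675 [ 0.47500061 -0.0284342   0.30986104] [-0.05541963  0.03203082 -0.2271048 ]
```

```bash
python3 -c "
from rig import ctrl;print(ctrl.sign_off())"
```

```text
the job is handed in; nothing more can be done
None
```

The job is handed in: both anvils are swapped and centred to about 2 mm, all three screws were driven to their stops with the driver, the driver stands on its cork mark, and the lever made a full stroke and sprang back, though a first push slipped off the ball just short of full stroke and had to be repeated.

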